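Press the spring latch and slide the cookie bin's lid open past it

TASK

Open the wooden cookie bin for service: press the red spring latch in the lid's finger hole fully down with a fingertip and, keeping it down, push the lid back over it and on until the lid meets its stop at the back; then take the hand away, leaving the latch sprung up in front of the lid. This is a press and a push only: lift nothing, and leave the cookie packs and the other things on the counter where they are.

Things in the scene. Friction and masses are not known exactly. Their poses are not given: they have to be found in the camera images.
- bin: Light-wood bin with a clear front pane, 360 x 248 x 135 mm, fixed. Origin: centre of its underside, on the counter; x runs from its front (robot side) to its back, the way the lid opens; y left, z up. Aluminium tracks on its side walls hold the lid. Front rail: x -180 to -168, top at z 126. From x -20 back there is a fixed inner cover, top at z 108, 12 mm below the lid.
- lid: Flat brown wooden sliding lid, 200 (x) x 233 (y) x 10 mm, about 0.4 kg, held in tracks: slides only along the bin's x (1 to 2 mm play). Origin: centre of its underside, at z 120 mm; axes as the bin's. In the bin's frame its x is -66 mm shut, +70 mm at the back stop: 136 mm of travel. 3 to 8 N moves it; with the latch up it moves only about 3 mm. Nothing pulls it back.
- finger_hole (a point): Centre of the lid's finger hole, level with the lid's top (z 130 mm); moves with the lid. The hole goes right through, 50 mm along the bin's x by 60 mm along y, with thin steel trim. Its far wall, 25 mm beyond this point along +x and 10 mm high, is what a fingertip pushes. The lid in front of the hole is 24 mm long.
- latch_top (a point): Centre of the flat top of the red latch (35 mm along x by 36 mm along y; beyond it 10 mm more slope down at 45 degrees, away from the robot). At the start it stands up in the finger hole, its upright front face 3 mm from the hole's near wall, its top at z 132 mm, 2 mm above the lid. Moves straight down with the latch, which does not travel with the lid.
- latch (a joint): How far the red latch is pressed down, m: 0 up, 0.018 bottom stop (top at z 114 mm, 6 mm under the lid's underside). Takes 1.5 N at first, 5.1 N at the bottom; springs back by itself. Beyond 0.012 it is clear of the lid, which can then pass over it; the front part of the lid then keeps it down until the lid's front edge has gone by.
- pack_166: Clear bag of brown cookies standing inside the bin, front left, under the lid, 60 x 94 x 87 mm (its long side along the bin's x). Origin: centre of its underside. To be left alone.
- pack_167: Clear bag of brown cookies standing inside the bin, front right, under the lid, 61 x 95 x 93 mm (its long side along the bin's x). Origin: centre of its underside. To be left alone.
- pack_170: Clear bag of brown cookies standing inside the bin, rear left, under the lid, 65 x 96 x 90 mm (its long side along the bin's x). Origin: centre of its underside. To be left alone.
- pack_168: Clear bag of brown cookies standing inside the bin, rear right, under the lid, 67 x 95 x 88 mm (its long side along the bin's x). Origin: centre of its underside. To be left alone.
- cookie_pack_50: Clear bag of light brown cookies on the counter, 64 x 96 x 96 mm. Origin: centre of its underside. To be left alone.
- marker_pen: White marker pen with a black cap lying on the counter, 17 x 135 x 16 mm. Origin: centre of its underside. To be left alone.
- label_tape: Roll of pale yellow tape lying flat on the counter, 98 mm across, 25 mm high. Origin: centre of its underside. To be left alone.
- kraft_packet: Flat brown paper packet on the counter, 62 x 100 x 14 mm. Origin: centre of its underside. To be left alone.

How it is judged:
By the outcome, as a careful person would: the job done as asked, in the order asked, and still so for the second after the job is handed in, with the robot touching nothing.
It also fails if it takes over 32 s, if anything falls off the work surface, if the arm or the gripper's body presses on something with over 40 N, if the wrist force passes 120 N, or if a joint passes its speed limit or range.

ROBOT

A 6-joint arm with a two-finger parallel gripper is mounted at the origin on a cart in front of the work surface, level with it; the furniture and walls round the work are solid. World frame = base frame: x ahead of the robot, y to its left, z up, the work surface at z = 0. Lengths are in m, angles in degrees, forces in N, time in s.
With the tool pointing down it reaches from about 0.4 to 0.825 m from the base axis. Payload 7 kg.
Tool frame: the origin (TCP) lies midway between the tips of the shut fingers; the grasp point (between the pads) lies 19 mm behind it; z points along the fingers, y is the direction in which the jaws open and shut (so a half turn about z gives the same grasp; the last joint's range is limited). The gripper opens to 88 mm and grips with 3 to 60 N. Pads are 19 mm wide; open, the fingers measure 130 mm over their backs; the gripper's body (78 mm by 193 mm) begins 47 mm behind the grasp point.
Start: joints at [-59.639, 20.546, 0.682, 0, -70.136, -16.507], TCP at [0.162, -0.655, 0.227] pointing down, gripper open.
Joint ranges: [-176.03, 176.03], [-82.01, 121.73], [-58.28, 71.71], [-173.87, 95.51], [-174.79, -0.11], [-173.66, 173.66]. Speed limits (degrees/s): [136.94, 136.94, 172.46, 180, 180, 180].

INTERFACE

Orientations are given as [roll, pitch, yaw] about the fixed x, y, z axes, in that order (R = Rz(yaw) Ry(pitch) Rx(roll)).
In Python, from plant import sensors, cams, job gives the robot as it stands.
- The arm moves only by the tool move_arm, never from a script. Its argument "commands" is a list of rows, each a list of 7 numbers: the finger opening in cm, from 0 to 8.76, then the shift along the tool's x, y, z in cm, then the turn, a rotation vector about the tool's x, y, z in rad. In form: [[hand, x, y, z, wx, wy, wz], ...]. A call has exactly 8 rows; each row is the pose to reach, as a shift and turn from the pose commanded when the call began, along the tool's axes at that moment; what a row does not reach only later rows make up. A row lasts 1/8 s, in which the tool goes at most 62.5 mm and 10.7 degrees, less where a joint would pass 70% of its speed; a pose out of reach is approached as far as the arm can. A call with a gripper value outside its range is refused whole. The fingers move at their own pace and stop on an object; the grip force is fixed at half the most. Time passes only in rows, so rows that repeat a pose let the fingers close, or fill a call up. It gives the time, the measured TCP pose, the force and the opening at its end, in the units of the state.
- sensors.get_obs(): the state, without advancing time (a new reading comes with each control period).
- cams.snapshot(name): name is "scene" or "top"; returns a dict with "frame" (384x512x3 uint8, red, green, blue), "camera_matrix" (3x3 intrinsics, pixels), "R" (3x3) and "t" (3): a world point X has camera coordinates R X + t. Camera axes: x right, y down, z forward; pixel columns grow to the right and rows downward; lengths in m; the calibration is good to about 2 mm. A picture is of the moment at which its call begins. There is no depth.
- job.close_job(): hands the job in, once; it reports no verdict.
The state is a dict: "clock": time; "joint_pos": joint angles; "qvel": joint speeds; "tau": joint torques, N m; "tool_pos": TCP position; "orientation": TCP orientation; "force": force on the tool from outside, world axes, zero at the start; "moment": the same for the moment, N m; "opening": finger opening in m.
Only numpy, scipy, OpenCV 4.12 (cv2) and the standard library are available. Lean on these libraries where they do the work, as an engineer would, in place of code of your own. Each camera call takes 0.05 s, during which the arm holds its last target.

## Working session

There is one attempt and no reset: what is moved stays moved. The work goes in short steps, Python scripts to look and compute and a tool call to move; the robot and the scene stay as the last step left them, time stands still between calls to the robot, and variables do not carry over. Pictures are saved under pics/ and viewed, and the job is handed in when it is done.

Besides the shell and the picture viewer there is one more tool, called after "Emit:" in YAML: its name, and indented under it one key for each argument. move_arm: Moves the arm, as the interface text tells. Its arguments: {"type":"object","properties":{"commands":{"type":"array"}},"required":["commands"]}

```bash
mkdir -p pics; ls; python3 - <<'E'
from plant import sensors,cams
import cv2,numpy as np,pickle
o=sensors.get_obs()
for k in o: print(k,np.round(o[k],4))
d={}
for n in ["scene","top"]:
    s=cams.snapshot(n); d[n]=s
    cv2.imwrite(f"pics/{n}0.png",cv2.resize(s["frame"][:,:,::-1],(800,600),interpolation=cv2.INTER_CUBIC))
    print(n,s["camera_matrix"].round(1).tolist(),(-s["R"].T@s["t"]).round(3))
pickle.dump(d,open("snap0.pkl","wb"))
E
```

```text
pics
clock 0.0
joint_pos [-5.96383e+01  2.05910e+01  6.34300e-01 -2.02000e-02 -7.01348e+01
 -1.65061e+01]
qvel [-0.0398  0.0349  0.0228 -0.0257  0.0515 -0.0036]
tau [ 6.00000e-04 -5.82716e+01  2.93053e+01  6.99720e+00  6.90000e-03
 -1.00000e-04]
tool_pos [ 0.1615 -0.6549  0.2256]
orientation [ 1.799070e+02 -7.800000e-03 -1.661513e+02]
force [-0.2674  0.1181 -0.6834]
moment [-0.0071 -0.0418 -0.0111]
opening 0.0875
scene [[365.3, 0.0, 257.9], [0.0, 365.3, 188.6], [0.0, 0.0, 1.0]] [ 0.879 -0.757  1.108]
top [[367.1, 0.0, 251.6], [0.0, 367.1, 186.0], [0.0, 0.0, 1.0]] [0.249 0.029 1.673]
```

View pics/scene0.png

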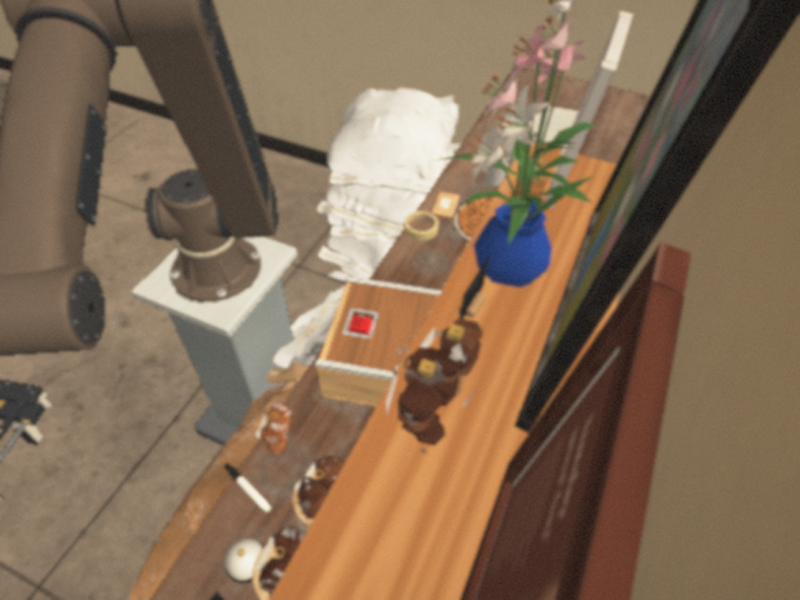

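View pics/top0.png

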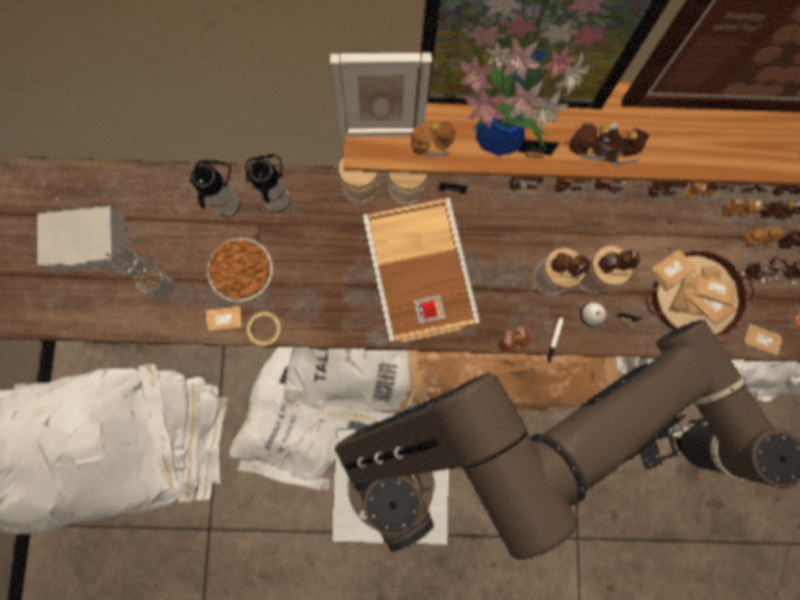

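The scene view shows the bin at about (380,340), with the red latch at (362,323). The top view shows the latch at (430,309) and the track corners at about (365,215), (452,200), (478,322) and (390,340). The lid is shut, near the robot side. Next I measure these points.

```bash
cat > h.py <<'E'
import numpy as np,cv2,pickle
def ray(s,uv):
    K,R,t=s["camera_matrix"],s["R"],s["t"]
    d=R.T@np.linalg.inv(K)@np.array([uv[0],uv[1],1.]); return -R.T@t,d
def onz(s,uv,z):
    c,d=ray(s,uv); return c+d*(z-c[2])/d[2]
def tri(a,ua,b,ub):
    A=[];y=[]
    for s,u in((a,ua),(b,ub)):
        c,d=ray(s,u); d=d/np.linalg.norm(d); P=np.eye(3)-np.outer(d,d); A.append(P);y.append(P@c)
    return np.linalg.lstsq(np.vstack(A),np.hstack(y),rcond=None)[0]
def proj(s,X):
    p=s["camera_matrix"]@(s["R"]@np.asarray(X)+s["t"]); return p[:2]/p[2]
def red(s):
    h=cv2.cvtColor(s["frame"],cv2.COLOR_RGB2HSV)
    m=(((h[...,0]<8)|(h[...,0]>172))&(h[...,1]>170)&(h[...,2]>110)).astype(np.uint8)
    n,l,st,c=cv2.connectedComponentsWithStats(m)
    return m,[(st[i].tolist(),c[i].round(2).tolist()) for i in range(1,n) if st[i][4]>15]
E
python3 - <<'E'
from h import *
d=pickle.load(open("snap0.pkl","rb"))
for n in d:
    m,c=red(d[n]); print(n,c)
for n,(x0,y0,w,h) in {"top":(225,120,90,105),"scene":(190,170,100,95)}.items():
    im=d[n]["frame"][y0:y0+h,x0:x0+w,::-1]
    k=min(800//w,600//h); cv2.imwrite(f"pics/{n}crop.png",cv2.resize(im,None,fx=k,fy=k,interpolation=cv2.INTER_NEAREST)); print(n,k)
E
```

```text
scene [([224, 202, 13, 11, 108], [230.44, 207.14])]
top [([270, 193, 9, 10, 67], [274.33, 197.52])]
top 5
scene 6
```

```bash
sleep 1
```

```text
(no output)
```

View pics/topcrop.png

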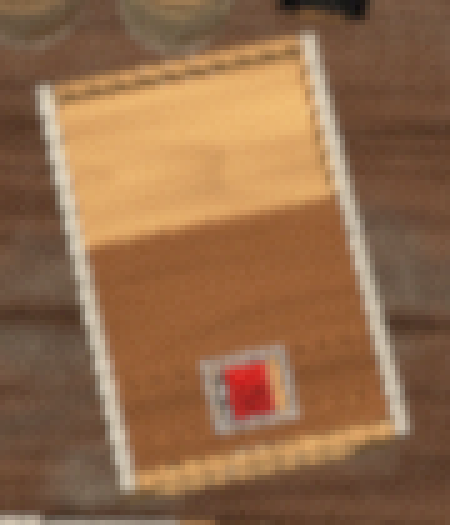

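View pics/scenecrop.png

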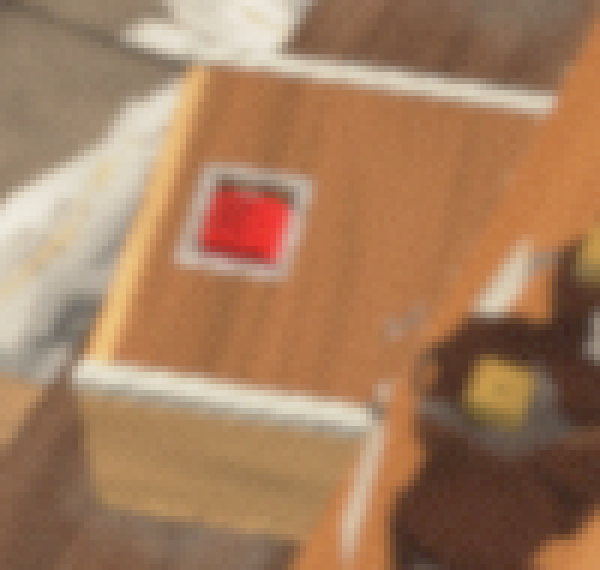

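```bash
python3 - <<'E'
from h import *
d=pickle.load(open("snap0.pkl","rb"));T,S=d["top"],d["scene"]
# track ends in top crop (5x, offset 225,120; pixel centre -0.5)
pt={"BL":(44,88),"BR":(310,35),"FR":(402,431),"FL":(127,489)}
P={}
for k,(a,b) in pt.items():
    P[k]=onz(T,(a/5+225-.5,b/5+120-.5),.135); print(k,P[k].round(4))
print("sides",np.linalg.norm(P["BL"]-P["FL"]),np.linalg.norm(P["BR"]-P["FR"]),np.linalg.norm(P["BL"]-P["BR"]),np.linalg.norm(P["FL"]-P["FR"]))
for a,b in(("FL","BL"),("FR","BR")):
    v=P[b]-P[a];print("yaw",np.degrees(np.arctan2(v[1],v[0])))
for a,b in(("FR","FL"),("BR","BL")):
    v=P[b]-P[a];print("yaw from y",np.degrees(np.arctan2(v[1],v[0]))-90)
print("centre",sum(P.values())/4)
# scene: front corners, FL ~ (200,62)/6 , FR (80,375)/6
print("FLs",onz(S,(193/6+190-.5,62/6+170-.5),.135),"FRs",onz(S,(76/6+190-.5,372/6+170-.5),.135))
ut,us=(274.33,197.52),(230.44,207.14)
print("red top z.13",onz(T,ut,.13),"scene",onz(S,us,.13),"tri",tri(T,ut,S,us))
# trim outer: top crop corners & scene crop corners
tt=[(200,362),(286,347),(298,416),(217,432)]
ss=[(210,165),(312,180),(285,278),(176,264)]
for n,s,c,k,o in(("top",T,tt,5,(225,120)),("scene",S,ss,6,(190,170))):
    q=np.array([onz(s,(a/k+o[0]-.5,b/k+o[1]-.5),.130) for a,b in c]);print(n,"trim centre",q.mean(0).round(4),"sizes",[round(float(np.linalg.norm(q[i]-q[(i+1)%4])),4) for i in range(4)])
    if n=="top":
        for i,j in((3,0),(2,1)):
            v=q[j]-q[i];print("yaw",np.degrees(np.arctan2(v[1],v[0])))
E
```

```text
BL [0.7415 0.0959 0.135 ]
BR [ 0.7975 -0.1358  0.135 ]
FR [ 0.4497 -0.2172  0.135 ]
FL [0.3939 0.0138 0.135 ]
sides 0.35709839182295855 0.3572850060796963 0.23833289432981364 0.23762987553614695
yaw 13.287424418176464
yaw 13.17483664092419
yaw from y 13.559345575317849
yaw from y 13.603240731802657
centre [ 0.59565992 -0.06084082  0.135     ]
FLs [0.40348777 0.00073229 0.135     ] FRs [ 0.45360931 -0.22292758  0.135     ]
red top z.13 [ 0.48151374 -0.08773383  0.13      ] scene [ 0.48759025 -0.09323019  0.13      ] tri [ 0.48349219 -0.08790267  0.12137294]
top trim centre [ 0.4824 -0.0887  0.13  ] sizes [0.0748, 0.0601, 0.0703, 0.0616]
yaw 14.710187578540097
yaw 10.482730441093386
scene trim centre [ 0.4861 -0.0899  0.13  ] sizes [0.0603, 0.0716, 0.0617, 0.0734]
```

The bin's yaw comes out at about 13.3° and its centre at about (0.596, -0.061). That predicts the hole at (0.482, -0.088), and the trim seen in both views gives (0.4824, -0.0887) and (0.486, -0.090), so they agree. The track sides measure 357 x 238 mm against 360 x 248 over the walls, which is plausible. Next I work out the approach in tool axes.

```bash
cat >> h.py <<'E'
from scipy.spatial.transform import Rotation as Ro
YAW=13.3; U=np.array([np.cos(np.radians(YAW)),np.sin(np.radians(YAW)),0]); V=np.array([-U[1],U[0],0])
HOLE=np.array([.483,-.0885,.130])
def delta(o,target):
    R=Ro.from_euler("xyz",o["orientation"],degrees=True)
    Rt=Ro.from_euler("xyz",[180,0,YAW-180],degrees=True)
    return (R.inv().apply(np.asarray(target)-o["tool_pos"])*100).round(2),(R.inv()*Rt).as_rotvec().round(4)
def binrel(p):
    e=np.asarray(p)-HOLE; return np.round([e@U*1000,e@V*1000,p[2]*1000],1)  # mm along bin x,y from hole; z
E
python3 - <<'E'
from h import *
from plant import sensors
o=sensors.get_obs(); print(delta(o,[.483,-.0885,.2256])); print(delta(o,[.483,-.0885,.18]))
E
```

```text
(array([-44.77,  47.3 ,   0.08]), array([ 0.0015, -0.0002,  0.0096]))
(array([-44.78,  47.29,   4.64]), array([ 0.0015, -0.0002,  0.0096]))
```

Emit:
move_arm:
  commands:
    - [0, -1.5, 1.6, 0, 0, 0, 0.01]
    - [0, -4, 4.2, 0, 0, 0, 0.01]
    - [0, -7, 7.4, 0, 0, 0, 0.01]
    - [0, -10, 10.6, 0, 0, 0, 0.01]
    - [0, -13, 13.8, 0, 0, 0, 0.01]
    - [0, -16, 17, 0, 0, 0, 0.01]
    - [0, -19, 20.2, 0, 0, 0, 0.01]
    - [0, -22, 23.3, 0, 0, 0, 0.01]

```text
clock: 1.1
tool_pos: [0.3197, -0.375, 0.2264]
orientation: [180.0, -0.0, -166.7]
force: [0.9, 0.3, 0.2]
opening: 0.013
```

```bash
python3 - <<'E'
from h import *
from plant import sensors
o=sensors.get_obs(); print(o["clock"],o["tool_pos"],o["orientation"],o["joint_pos"].round(1) if hasattr(o["joint_pos"],'round') else o["joint_pos"],o["opening"],delta(o,[.483,-.0885,.18]))
E
```

```text
1.1 [ 0.31973623 -0.37502858  0.22640947] [ 1.79986122e+02 -3.60511550e-03 -1.66723698e+02] [-26.7   3.2 -21.7  -0.  -65.1 -50.1] 0.013008082402051485 (array([-22.47,  24.14,   4.65]), array([ 0.0002, -0.0001, -0.0004]))
```

Emit:
move_arm:
  commands:
    - [0, -3.5, 3.7, 0, 0, 0, 0]
    - [0, -7, 7.5, 0, 0, 0, 0]
    - [0, -10.5, 11.3, 0, 0, 0, 0]
    - [0, -14, 15, 0, 0, 0, 0]
    - [0, -17.5, 18.7, 0, 0, 0, 0]
    - [0, -20.5, 21.9, 0, 0, 0, 0]
    - [0, -22, 23.5, 1, 0, 0, 0]
    - [0, -22.5, 24.1, 2.5, 0, 0, 0]

```text
clock: 2.1
tool_pos: [0.4833, -0.0894, 0.2006]
orientation: [180.0, -0.0, -166.6]
force: [-0.4, -0.9, -0.8]
opening: 0.0004
```

```bash
python3 - <<'E'
from h import *
from plant import sensors,cams
o=sensors.get_obs(); print(o["clock"],o["tool_pos"],o["orientation"],o["opening"],o["force"],binrel(o["tool_pos"]),delta(o,[.483,-.0885,.145]))
for n,(x0,y0,w,h) in {"top":(225,120,90,105),"scene":(180,150,110,100)}.items():
    s=cams.snapshot(n); pickle.dump(s,open(f"{n}1.pkl","wb")); k=min(800//w,600//h)
    cv2.imwrite(f"pics/{n}1.png",cv2.resize(s["frame"][y0:y0+h,x0:x0+w,::-1],None,fx=k,fy=k,interpolation=cv2.INTER_CUBIC)); print(k,proj(s,o["tool_pos"]),((proj(s,o["tool_pos"])-[x0,y0]+.5)*k).round())
E
```

```text
2.1 [ 0.48327502 -0.08939157  0.2006264 ] [ 1.79990746e+02 -1.05930286e-02 -1.66647089e+02] 0.0003978791544288298 [-0.36016949 -0.92232438 -0.75593664] [ 1.000e-01 -9.000e-01  2.006e+02] (array([0.01, 0.09, 5.56]), array([ 0.0002, -0.0002,  0.0009]))
5 [276.10097921 194.55361678] [258. 375.]
6 [228.89425445 192.45156277] [296. 258.]
```

```bash
sleep 1
```

```text
(no output)
```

View pics/scene1.png

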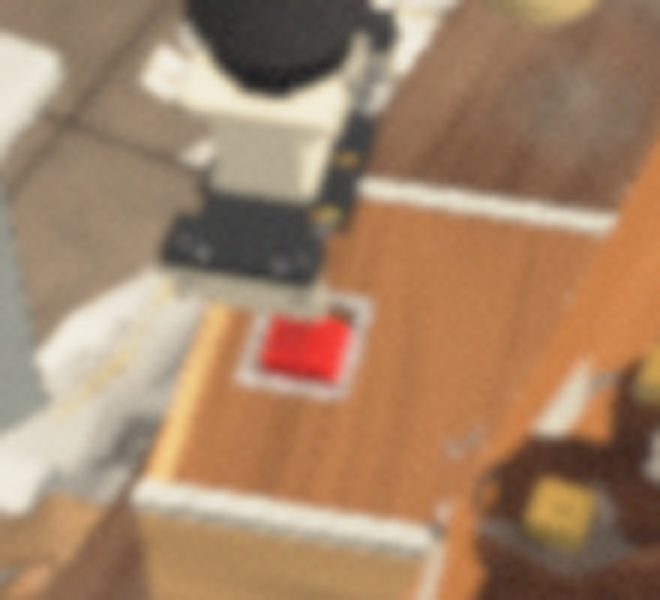

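View pics/top1.png

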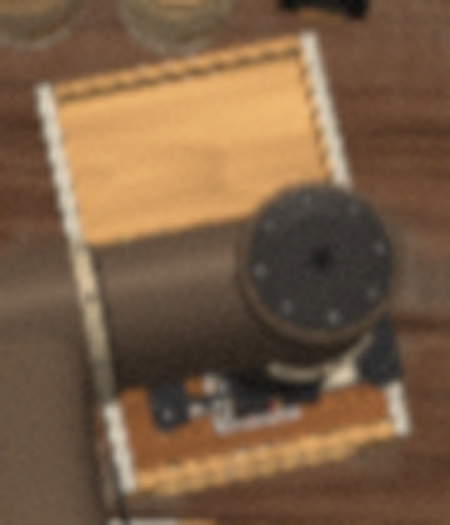

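The scene view shows the gripper body's near end (170–325, 215–300) hiding the closed fingers. The red latch is uncovered at (305,347). The top view is blocked by the wrist. I'll check that body edge against the projection, then descend by force.

```bash
python3 - <<'E'
from h import *
from plant import sensors
s=pickle.load(open("scene1.pkl","rb"));o=sensors.get_obs();p=np.array(o["tool_pos"])
for su in(-1,1):
  for sv in(-1,1):
    X=p+su*.039*U+sv*.0965*V+[0,0,.066]; print(su,sv,((proj(s,X)-[180,150]+.5)*6).round())
E
```

```text
-1 -1 [162. 306.]
-1 1 [262.  40.]
1 -1 [315. 332.]
1 1 [400.  61.]
```

Emit:
move_arm:
  commands:
    - [0, 0, 0.1, 1, 0, 0, 0]
    - [0, 0, 0.1, 2, 0, 0, 0]
    - [0, 0, 0.1, 3, 0, 0, 0]
    - [0, 0, 0.1, 4, 0, 0, 0]
    - [0, 0, 0.1, 5, 0, 0, 0]
    - [0, 0, 0.1, 5.6, 0, 0, 0]
    - [0, 0, 0.1, 5.6, 0, 0, 0]
    - [0, 0, 0.1, 5.6, 0, 0, 0]

```text
clock: 3.2
tool_pos: [0.4831, -0.0892, 0.1458]
orientation: [-180.0, 0.0, -166.7]
force: [0.1, -0.1, 0.5]
opening: 0.0006
```

```bash
python3 - <<'E'
from h import *
from plant import sensors,cams
o=sensors.get_obs(); print(o["clock"],o["tool_pos"],o["force"],binrel(o["tool_pos"]))
for n,(x0,y0,w,h) in {"top":(225,120,90,105),"scene":(180,150,110,100)}.items():
    s=cams.snapshot(n); pickle.dump(s,open(f"{n}2.pkl","wb")); k=min(800//w,600//h)
    cv2.imwrite(f"pics/{n}2.png",cv2.resize(s["frame"][y0:y0+h,x0:x0+w,::-1],None,fx=k,fy=k,interpolation=cv2.INTER_CUBIC)); print(k,((proj(s,o["tool_pos"])-[x0,y0]+.5)*k).round())
E
```

```text
3.2 [ 0.48305488 -0.08919062  0.1458327 ] [ 0.06376055 -0.14425091  0.49798794] [-1.000e-01 -7.000e-01  1.458e+02]
5 [252. 386.]
6 [301. 321.]
```

```bash
sleep 1
```

```text
(no output)
```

View pics/scene2.png

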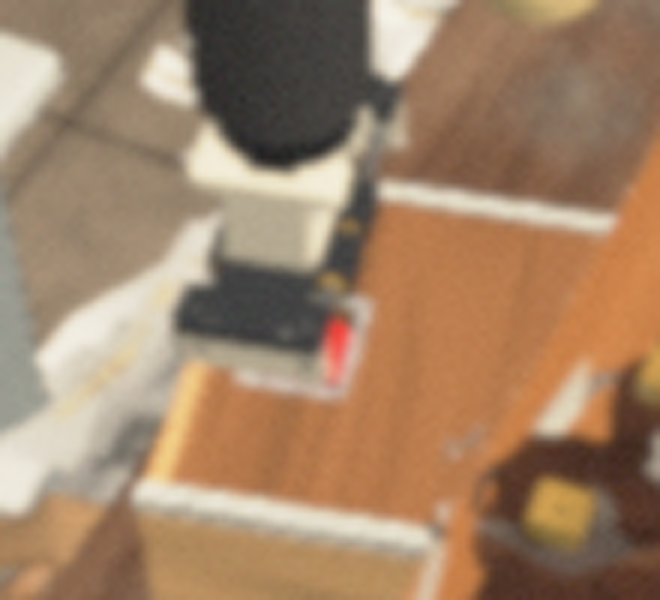

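The body edge sits about where the projection puts it, within the expected tolerance (about 4 mm). The tip is above the middle of the latch, so I press now.

Emit:
move_arm:
  commands:
    - [0, 0, 0, 0.6, 0, 0, 0]
    - [0, 0, 0, 1.1, 0, 0, 0]
    - [0, 0, 0, 1.5, 0, 0, 0]
    - [0, 0, 0, 1.9, 0, 0, 0]
    - [0, 0, 0, 2.3, 0, 0, 0]
    - [0, 0, 0, 2.6, 0, 0, 0]
    - [0, 0, 0, 2.8, 0, 0, 0]
    - [0, 0, 0, 2.8, 0, 0, 0]

```text
clock: 4.3
tool_pos: [0.4826, -0.0893, 0.1175]
orientation: [180.0, -0.0, -166.7]
force: [-3.1, 1.4, 3.1]
opening: 0.0006
```

```bash
python3 - <<'E'
from h import *
from plant import sensors,cams
o=sensors.get_obs(); print(o["clock"],o["tool_pos"],o["force"],o["moment"],binrel(o["tool_pos"]))
E
```

```text
4.3 [ 0.48262823 -0.08926448  0.11748739] [-3.11753848  1.39628816  3.1217044 ] [0.44379734 1.02114477 0.06755921] [ -0.5  -0.7 117.5]
```

Emit:
move_arm:
  commands:
    - [0, 0, 0, 0.1, 0, 0, 0]
    - [0, 0, 0, 0.2, 0, 0, 0]
    - [0, 0, 0, 0.3, 0, 0, 0]
    - [0, 0, 0, 0.4, 0, 0, 0]
    - [0, 0, 0, 0.4, 0, 0, 0]
    - [0, 0, 0, 0.4, 0, 0, 0]
    - [0, 0, 0, 0.4, 0, 0, 0]
    - [0, 0, 0, 0.4, 0, 0, 0]

```text
clock: 5.3
tool_pos: [0.4827, -0.0893, 0.1142]
orientation: [-180.0, -0.0, -166.7]
force: [-6.6, 2.9, 12.0]
opening: 0.0003
```

```bash
python3 - <<'E'
from h import *
from plant import sensors,cams
o=sensors.get_obs(); print(o["clock"],o["tool_pos"],o["force"],o["moment"],binrel(o["tool_pos"]))
E
```

```text
5.3 [ 0.48268469 -0.08927119  0.11415727] [-6.6105726   2.88574473 11.96510373] [ 0.87492677  2.37829122 -0.00849447] [ -0.5  -0.7 114.2]
```

```bash
python3 - <<'E'
from h import *
from plant import sensors,cams
o=sensors.get_obs()
for n,(x0,y0,w,h) in {"top":(225,120,90,105),"scene":(190,165,80,75)}.items():
    s=cams.snapshot(n); pickle.dump(s,open(f"{n}3.pkl","wb")); k=min(800//w,600//h)
    cv2.imwrite(f"pics/{n}3.png",cv2.resize(s["frame"][y0:y0+h,x0:x0+w,::-1],None,fx=k,fy=k,interpolation=cv2.INTER_CUBIC)); print(k,((proj(s,o["tool_pos"])-[x0,y0]+.5)*k).round())
o=sensors.get_obs(); print(o["clock"],o["tool_pos"],o["force"],o["moment"],binrel(o["tool_pos"]))
E
```

```text
5 [250. 392.]
8 [323. 354.]
5.4 [ 0.48269274 -0.08927335  0.11417871] [-6.43542136  2.30395551 10.71569007] [ 0.78706673  2.2937982  -0.00849407] [ -0.5  -0.7 114.2]
```

```bash
sleep 1
```

```text
(no output)
```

View pics/scene3.png

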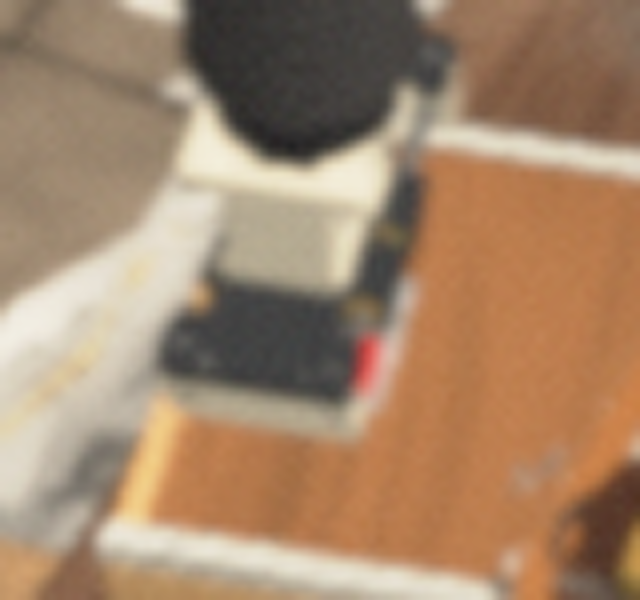

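View pics/top3.png

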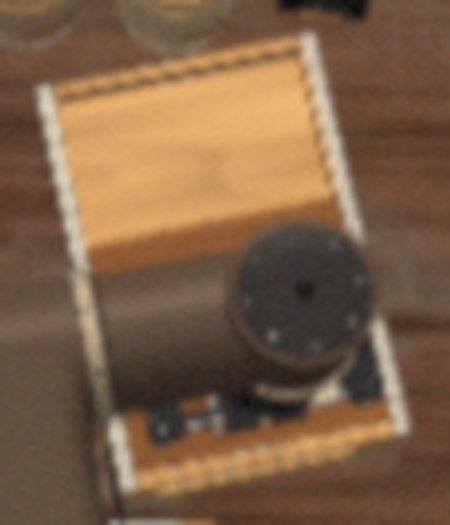

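The tip is at z 114.2, level with the bottom stop, and the reaction of about 11 N exceeds the spring's 5 N, so the latch is fully down. The lid's back edge is still at (88,247) in the top crop, so the lid has not moved. I push forward with the latch held down.

Emit:
move_arm:
  commands:
    - [0, -0.4, 0, 0, 0, 0, 0]
    - [0, -0.8, 0, 0, 0, 0, 0]
    - [0, -1.2, 0, 0, 0, 0, 0]
    - [0, -1.6, 0, 0, 0, 0, 0]
    - [0, -2.0, 0, 0, 0, 0, 0]
    - [0, -2.4, 0, 0, 0, 0, 0]
    - [0, -2.8, 0, 0, 0, 0, 0]
    - [0, -3.2, 0, 0, 0, 0, 0]

```text
clock: 6.4
tool_pos: [0.5128, -0.0827, 0.1136]
orientation: [-180.0, -0.1, -166.7]
force: [-3.9, -0.6, 1.5]
opening: 0.0006
```

```bash
python3 - <<'E'
from h import *
from plant import sensors,cams
o=sensors.get_obs()
for n,(x0,y0,w,h) in {"scene":(190,165,80,75)}.items():
    s=cams.snapshot(n); k=min(800//w,600//h)
    cv2.imwrite(f"pics/{n}4.png",cv2.resize(s["frame"][y0:y0+h,x0:x0+w,::-1],None,fx=k,fy=k,interpolation=cv2.INTER_CUBIC))
o=sensors.get_obs(); print(o["clock"],o["tool_pos"],o["force"],o["moment"],binrel(o["tool_pos"]))
E
```

```text
6.45 [ 0.5137389  -0.08236913  0.11355408] [-5.33004838 -1.82145771  4.98512567] [-0.93126294  2.02021787 -0.01255497] [ 31.3  -1.1 113.6]
```

```bash
sleep 1
```

```text
(no output)
```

View pics/scene4.png

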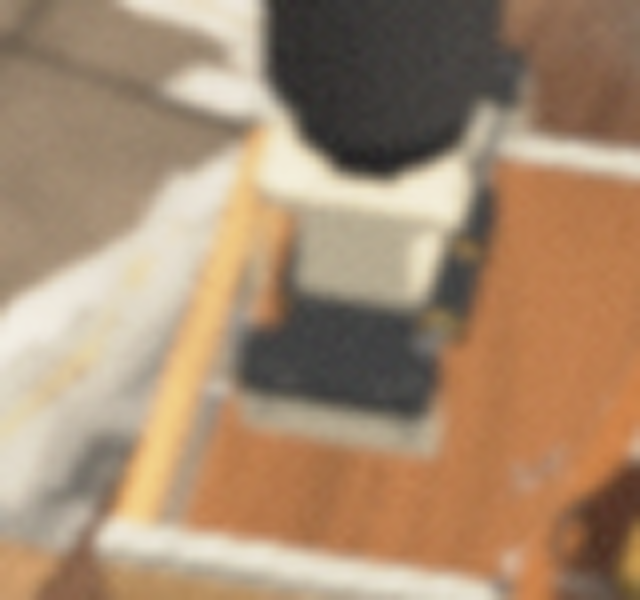

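A gap has opened between the front rail and the lid's front edge at about (190,430), so the lid is moving over the latch at about 5 N. I continue the push.

Emit:
move_arm:
  commands:
    - [0, -0.8, 0, 0, 0, 0, 0]
    - [0, -1.8, 0, -0.1, 0, 0, 0]
    - [0, -2.8, 0, -0.2, 0, 0, 0]
    - [0, -3.8, 0, -0.2, 0, 0, 0]
    - [0, -4.8, 0, -0.2, 0, 0, 0]
    - [0, -5.8, 0, -0.2, 0, 0, 0]
    - [0, -6.8, 0, -0.2, 0, 0, 0]
    - [0, -7.8, 0, -0.2, 0, 0, 0]

```text
clock: 7.45
tool_pos: [0.5905, -0.0639, 0.1158]
orientation: [-180.0, 0.0, -166.7]
force: [-4.2, 0.1, 1.1]
opening: 0.0006
```

```bash
python3 - <<'E'
from h import *
from plant import sensors,cams
o=sensors.get_obs(); print(o["clock"],o["tool_pos"],o["force"],o["moment"],binrel(o["tool_pos"]))
E
```

```text
7.45 [ 0.59050513 -0.06385379  0.11578043] [-4.19965849  0.14313223  1.10908456] [-0.32621303  1.48106066  0.01079757] [110.3  -0.7 115.8]
```

Now at 110 mm, with the stop expected near 151 mm. I take the rest more slowly.

Emit:
move_arm:
  commands:
    - [0, -0.5, 0, 0, 0, 0, 0]
    - [0, -1.0, 0, 0, 0, 0, 0]
    - [0, -1.5, 0, 0, 0, 0, 0]
    - [0, -2.0, 0, 0, 0, 0, 0]
    - [0, -2.5, 0, 0, 0, 0, 0]
    - [0, -3.0, 0, 0, 0, 0, 0]
    - [0, -3.4, 0, 0, 0, 0, 0]
    - [0, -3.6, 0, 0, 0, 0, 0]

```text
clock: 8.45
tool_pos: [0.6249, -0.0558, 0.1158]
orientation: [-180.0, -0.0, -166.7]
force: [-6.1, -1.6, 4.7]
opening: 0.0004
```

```bash
python3 - <<'E'
from h import *
from plant import sensors,cams
o=sensors.get_obs(); print(o["clock"],o["tool_pos"],o["force"],o["moment"],binrel(o["tool_pos"]))
E
```

```text
8.45 [ 0.62494455 -0.05578232  0.11577167] [-6.09372729 -1.59502973  4.66585002] [-0.46682854  2.17353984 -0.01781538] [145.7  -0.8 115.8]
```

Emit:
move_arm:
  commands:
    - [0, -0.1, 0, 0, 0, 0, 0]
    - [0, -0.2, 0, 0, 0, 0, 0]
    - [0, -0.3, 0, 0, 0, 0, 0]
    - [0, -0.4, 0, 0, 0, 0, 0]
    - [0, -0.5, 0, 0, 0, 0, 0]
    - [0, -0.5, 0, 0, 0, 0, 0]
    - [0, -0.5, 0, 0, 0, 0, 0]
    - [0, -0.5, 0, 0, 0, 0, 0]

```text
clock: 9.45
tool_pos: [0.6291, -0.0548, 0.1158]
orientation: [-180.0, -0.1, -166.7]
force: [-8.3, -1.3, 4.3]
opening: 0.0006
```

```bash
python3 - <<'E'
from h import *
from plant import sensors,cams
o=sensors.get_obs(); print(o["clock"],o["tool_pos"],o["force"],o["moment"],binrel(o["tool_pos"]))
for n,(x0,y0,w,h) in {"top":(225,120,90,105),"scene":(190,165,80,75)}.items():
    s=cams.snapshot(n); k=min(800//w,600//h)
    cv2.imwrite(f"pics/{n}5.png",cv2.resize(s["frame"][y0:y0+h,x0:x0+w,::-1],None,fx=k,fy=k,interpolation=cv2.INTER_CUBIC))
E
```

```text
9.45 [ 0.62907712 -0.05478996  0.11575729] [-8.31031937 -1.29519546  4.32717208] [-0.45788747  2.68738888 -0.02919362] [149.9  -0.8 115.8]
```

```bash
sleep 1
```

```text
(no output)
```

View pics/scene5.png

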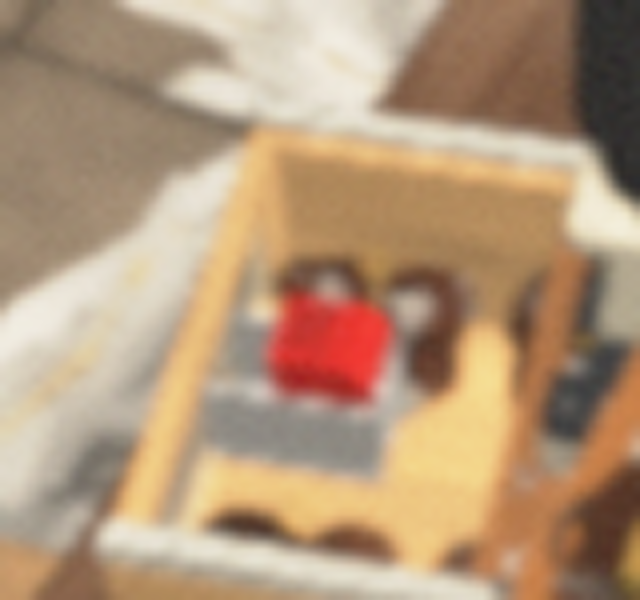

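View pics/top5.png

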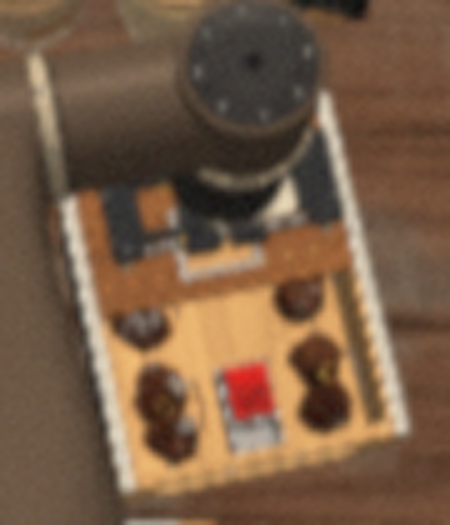

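The latch has sprung up, at (330,345) in the scene crop and (247,390) in the top crop, and the lid is behind it. Force has only just started to rise, so I push on to feel the stop clearly.

Emit:
move_arm:
  commands:
    - [0, -0.1, 0, 0, 0, 0, 0]
    - [0, -0.2, 0, 0, 0, 0, 0]
    - [0, -0.3, 0, 0, 0, 0, 0]
    - [0, -0.3, 0, 0, 0, 0, 0]
    - [0, -0.3, 0, 0, 0, 0, 0]
    - [0, -0.3, 0, 0, 0, 0, 0]
    - [0, -0.3, 0, 0, 0, 0, 0]
    - [0, -0.3, 0, 0, 0, 0, 0]

```text
clock: 10.55
tool_pos: [0.6292, -0.0548, 0.1158]
orientation: [180.0, -0.4, -166.7]
force: [-17.0, -2.3, 11.7]
opening: 0.0003
```

```bash
python3 - <<'E'
from h import *
from plant import sensors,cams
o=sensors.get_obs(); print(o["clock"],o["tool_pos"],o["force"],o["moment"],binrel(o["tool_pos"]))
E
```

```text
10.55 [ 0.6292305  -0.05481274  0.11577344] [-16.98266007  -2.31523053  11.72942811] [-0.6535789   6.07821481  0.01226859] [150.1  -0.9 115.8]
```

The lid is at its stop: 3 mm more command moved the tip 0.2 mm while the force rose to 17 N, at 150 mm against 151.5 expected. I back off inside the hole, then go up.

Emit:
move_arm:
  commands:
    - [0, 0.3, 0, 0, 0, 0, 0]
    - [0, 0.7, 0, 0, 0, 0, 0]
    - [0, 1.1, 0, 0, 0, 0, 0]
    - [0, 1.2, 0, 0, 0, 0, 0]
    - [0, 1.2, 0, -1, 0, 0, 0]
    - [0, 1.2, 0, -2.5, 0, 0, 0]
    - [0, 1.2, 0, -5, 0, 0, 0]
    - [0, 1.2, 0, -8, 0, 0, 0]

```text
clock: 11.55
tool_pos: [0.6211, -0.0566, 0.1972]
orientation: [-180.0, 0.0, -166.7]
force: [0.2, 0.6, 0.0]
opening: 0.0005
```

Emit:
move_arm:
  commands:
    - [0, 1, -1, -1.5, 0, 0, 0]
    - [0, 2, -3.5, -2, 0, 0, 0]
    - [0, 3.5, -7, -2, 0, 0, 0]
    - [0, 5, -10.5, -2, 0, 0, 0]
    - [0, 7, -14, -2, 0, 0, 0]
    - [0, 9, -17, -2, 0, 0, 0]
    - [0, 10, -19, -2, 0, 0, 0]
    - [0, 10, -20, -2, 0, 0, 0]

```text
clock: 12.55
tool_pos: [0.5691, -0.2755, 0.2159]
orientation: [-180.0, 0.0, -166.8]
force: [-0.4, 0.6, 0.1]
opening: 0.0002
```

```bash
python3 - <<'E'
from h import *
from plant import sensors,cams
o=sensors.get_obs(); print(o["clock"],o["tool_pos"],o["force"])
for n,(x0,y0,w,h) in {"top":(225,120,90,105),"scene":(180,150,110,100)}.items():
    s=cams.snapshot(n); pickle.dump(s,open(f"{n}6.pkl","wb")); k=min(800//w,600//h); print(red(s)[1])
    cv2.imwrite(f"pics/{n}6.png",cv2.resize(s["frame"][y0:y0+h,x0:x0+w,::-1],None,fx=k,fy=k,interpolation=cv2.INTER_CUBIC))
    cv2.imwrite(f"pics/{n}6full.png",cv2.resize(s["frame"][:,:,::-1],(800,600)))
E
```

```text
12.55 [ 0.56908696 -0.27553603  0.21585949] [-0.35645603  0.57492403  0.10278432]
[]
[]
```

```bash
sleep 1
```

```text
(no output)
```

View pics/top6.png

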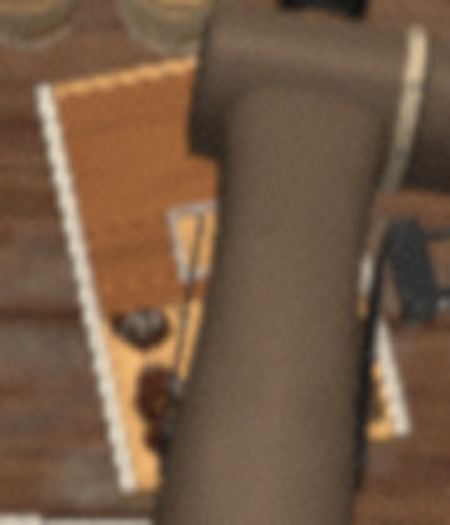

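View pics/scene6full.png

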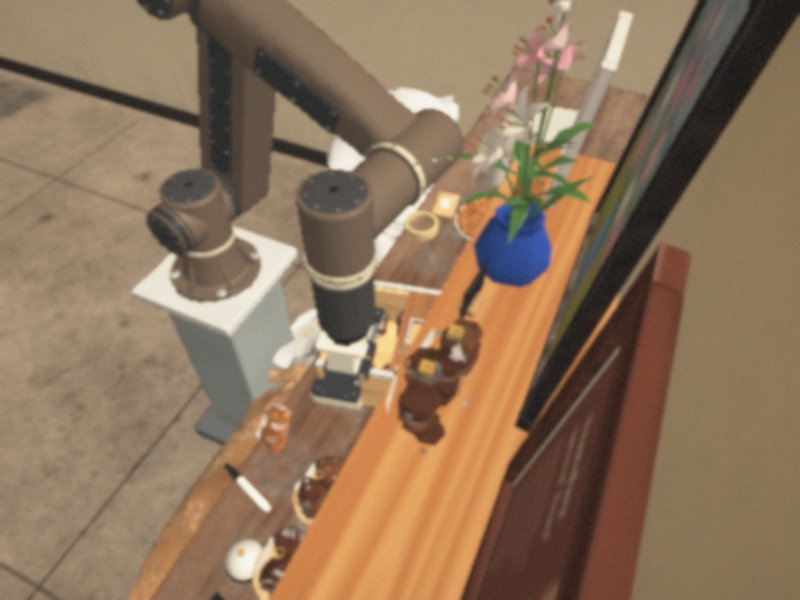

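The arm hides the bin, so I move it further away for a clear last look.

Emit:
move_arm:
  commands:
    - [0, 2, -1.5, -1, 0, 0, 0]
    - [0, 6, -4, -1, 0, 0, 0]
    - [0, 11, -7, -1, 0, 0, 0]
    - [0, 16, -10, -1, 0, 0, 0]
    - [0, 21, -13, -1, 0, 0, 0]
    - [0, 26, -16, -1, 0, 0, 0]
    - [0, 31, -19.5, -1, 0, 0, 0]
    - [0, 34, -22, -1, 0, 0, 0]

```text
clock: 13.65
tool_pos: [0.2873, -0.5678, 0.2263]
orientation: [-180.0, 0.0, -166.7]
force: [1.0, -0.1, -0.1]
opening: 0.0005
```

Emit:
move_arm:
  commands:
    - [0, 1, -2, 0, 0, 0, 0]
    - [0, 3, -5, 0, 0, 0, 0]
    - [0, 5, -9, 0, 0, 0, 0]
    - [0, 6, -12, 0, 0, 0, 0]
    - [0, 7, -14, 0, 0, 0, 0]
    - [0, 7, -15, 0, 0, 0, 0]
    - [0, 7, -15, 0, 0, 0, 0]
    - [0, 7, -15, 0, 0, 0, 0]

```text
clock: 14.65
tool_pos: [0.2561, -0.7278, 0.226]
orientation: [-180.0, 0.0, -166.7]
force: [-0.5, -0.0, 0.1]
opening: 0.0004
```

```bash
python3 - <<'E'
from h import *
from plant import sensors,cams
o=sensors.get_obs(); print(o["clock"],o["tool_pos"],o["force"])
for n,(x0,y0,w,h) in {"top":(225,120,90,105),"scene":(180,150,110,100)}.items():
    s=cams.snapshot(n); pickle.dump(s,open(f"{n}7.pkl","wb")); k=min(800//w,600//h); print(red(s)[1])
    cv2.imwrite(f"pics/{n}7.png",cv2.resize(s["frame"][y0:y0+h,x0:x0+w,::-1],None,fx=k,fy=k,interpolation=cv2.INTER_CUBIC))
    cv2.imwrite(f"pics/{n}7full.png",cv2.resize(s["frame"][:,:,::-1],(800,600)))
E
```

```text
14.65 [ 0.25609548 -0.72775087  0.22596204] [-0.54127001 -0.01982037  0.13671956]
[([270, 193, 9, 10, 71], [274.32, 197.45])]
[([225, 202, 13, 12, 129], [230.81, 207.81])]
```

```bash
sleep 1
```

```text
(no output)
```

View pics/top7.png

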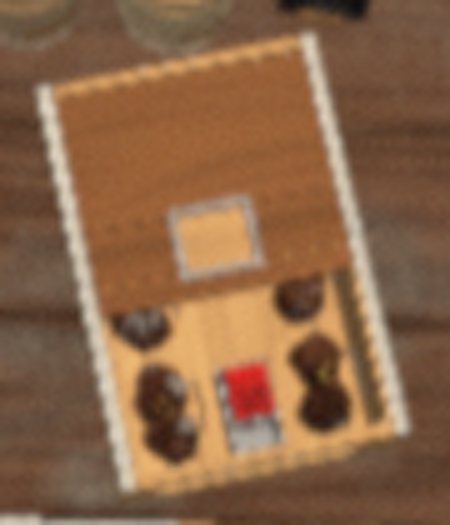

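View pics/scene7full.png

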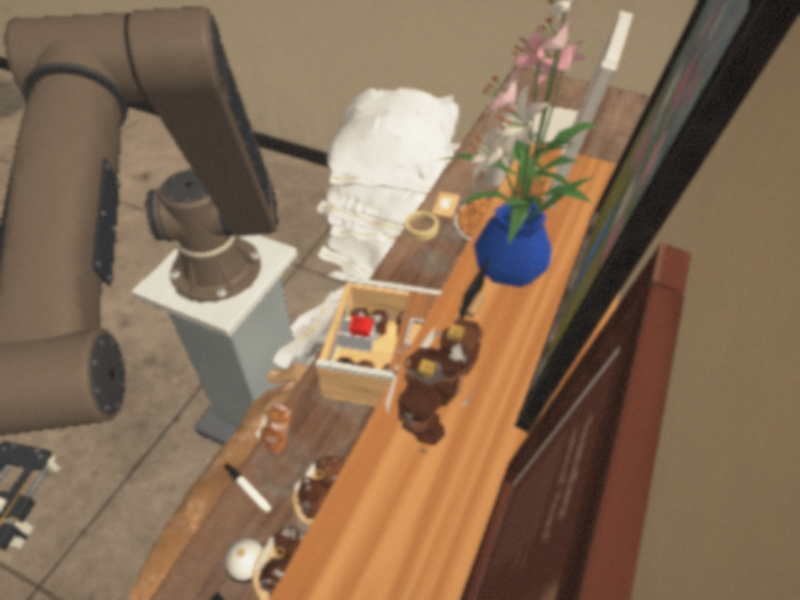

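The latch is up at (247,390), at the same pixel as at the start. The trim is now centred at about (217,238) in the top crop, and the lid covers the back of the bin. The packs and counter items look unmoved. I check the lid's travel, then hand in.

```bash
python3 - <<'E'
from h import *
from plant import job
s=pickle.load(open("top7.pkl","rb")); d=pickle.load(open("snap0.pkl","rb"))
f=lambda c:np.mean([onz(s,(a/5+224.5,b/5+119.5),.13) for a,b in c],0)
a=f([(200,362),(286,347),(298,416),(217,432)]);b=f([(168,212),(253,197),(264,263),(185,280)])
print("lid travel mm",((b-a)@U*1000).round(1),((b-a)@V*1000).round(1))
diff=cv2.absdiff(s["frame"],d["top"]["frame"]).max(2)  # counter items: packet/tape/pack/pen, 512-px coords
for n,(x,y) in {"packet":(143,204),"tape":(168,210),"pack50":(330,216),"pen":(355,216)}.items(): print(n,diff[y-12:y+12,x-14:x+14].mean().round(1))
print(job.close_job())
E
```

```text
lid travel mm 134.5 -0.6
packet 2.9
tape 2.8
pack50 9.9
pen 3.1
the job is handed in; nothing more can be done
None
```

```bash
python3 - <<'E'
from h import *
a=pickle.load(open("snap0.pkl","rb"))["top"]["frame"];b=pickle.load(open("top7.pkl","rb"))["frame"]
p,q=[cv2.cvtColor(x[204:228,316:344],cv2.COLOR_RGB2GRAY).astype(np.float32) for x in(a,b)]
print(cv2.phaseCorrelate(p,q,cv2.createHanningWindow(p.shape[::-1],cv2.CV_32F)),(q-p).mean())
a=pickle.load(open("snap0.pkl","rb"))["scene"]["frame"];b=pickle.load(open("scene7.pkl","rb"))["frame"]
print("scene diff",cv2.absdiff(a,b)[256:292,162:190].mean())
E
```

```text
((-0.3064438126676219, -0.2477876351208863), 0.8343425929546356) -1.15625
scene diff 2.0558862433862433
```

The bin is open for service, and the job was handed in at about 14.8 s. I pressed the latch down with the closed fingertips, pushed the lid back over it to the stop, then took the hand away.

- **Latch:** I pressed it to its bottom stop, with the tip at z 114.2 mm and about 11 N of reaction. It has sprung back up in front of the lid, at the same pixel in the top view as at the start and within about 1 pixel in the scene view.
- **Lid:** At the stop, 3 mm more command moved the tip only 0.2 mm while the force rose to about 17 N. The top view gives 134.5 mm of travel against the 136 mm stated, which is within measuring error.
- **Hand:** It is clear of everything, with the measured force near zero.
- **Packs in the bin:** They look undisturbed in the last pictures. I have no picture of them before the lid opened to compare with.
- **Counter items:** The tape, packet and pen match the first picture.
- **One check that stood out:** the loose cookie pack's patch in the top view changed more than the others (9.9 against about 3). The scene view shows it unchanged (2.1). The top-view shift is about 0.3–0.4 pixel with a weak match, so I read it as an arm shadow or reflection. The hand never went near it.
- **Unexplained reading:** a sideways force of up to about 7 N appeared while pressing the latch, before the push. The lid had not moved then.

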